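Plug in the battery and raise the pull-up lantern

TASK

Get the bar's pull-up lantern ready: push the yellow battery fully home in the rectangular socket of the lantern's base and let go of it, and only then squeeze the orange release button on the lantern's cap and pull the cap straight up, past its first stop, all the way to its second stop. Finish while still holding the cap up there, fully extended - it sinks if let go - and leave the mug, jug, tamper and brush as they stand.

Things in the scene. Friction and masses are not known exactly. Their poses are not given: they have to be found in the camera images.
- battery: Yellow block 34 (its x) x 46 (its y) x 48 mm on a steel plug foot 26 (x) x 36 (y) mm, 22 mm long below the block; 70 mm high in all, about 0.16 kg, standing upright, foot down. Origin: centre of the underside of the foot, z up. The shoulder under the yellow block stops it on the socket's rim. Either way round fits (half turn).
- shoulder (a point): Point on the battery's axis at the level of the shoulder, 22 mm above the underside of the foot; battery axes. Coincides with socket when the battery is fully home.
- socket (a point): Centre of the mouth of the socket in the lantern's base, on the grey block's top face, 46 mm above the table. Axes of lantern, z up. Hole 30 (x) x 40 (y) mm (2 mm of play a side), 24 mm deep, in a block 60 (x) x 70 (y) mm.
- lantern: Lantern base screwed to the table: dark steel plate 110 (its x) x 250 (its y) x 10 mm. Origin: centre of its underside. At y = +70 mm stands the black round column, radius 36 mm, top 90 mm above the table, with the cap above it; at y = -70 mm the grey socket block.
- cap: Black cap on the telescoping tubes, 36 (x) x 40 (y) x 56 mm high; axes of lantern, cannot turn. Origin: centre of its underside, 90 mm above the table collapsed, 230 mm fully extended. Orange button on its +x face (orange mark on top, that side): grip across x, 34 mm above the origin, so one finger pushes the button in, the other bears on the -x face. Moves straight up only.
- button (a joint): Release button, 26 (y) x 30 (z) mm, centred 34 mm above the cap's underside; 0 = out, standing 5.5 mm proud of the cap's +x face, 0.005 = fully in (0.5 mm proud). About 2.4 N to start, 8 N fully in, springs back. While out (under about 0.003) the collapsed cap is latched to the base; once the cap is up 20 mm it is free.
- upper_tube (a joint): Extension of the upper tube (carries the cap), m: 0 = in, 0.07 = its stop (the first stop). Slides first; about 3 N of pull. It sinks when let go.
- lower_tube (a joint): Extension of the lower tube (carries the upper), m: 0 = in, 0.07 = its stop (the second stop, cap 140 mm up in all). Follows after the first stop; about 5 N of pull. It sinks when let go.
- mug: Sage-green mug, 74 mm wide, 95 mm high, handle to its +y; origin at the centre of its underside. Bystander.
- jug: Steel milk jug, 72 mm wide, 85 mm high; origin at the centre of its underside. Bystander.
- tamper: Copper-coloured tamper, 58 mm wide, 88 mm high, standing; origin at the centre of its underside. Bystander.
- brush: Hand brush lying on the table to the left of the lantern, about 0.2 m long along its own x. Bystander.
Mind the look-alikes: they are no part of the job. Of the things like the battery, leave any that is black, red or turquoise; of the rest the larger one is meant.

How it is judged (in metres and radians):
On the way, in this order (a step that is already met when the one before it is completed fails the run):
1. the battery is fully home in the socket and let go, the lantern still collapsed (z of shoulder in the frame of socket between -0.004 and 0.0035 m and horizontal distance between shoulder and socket below 0.004 m and angle between the x axis of battery and the x axis of socket, either way round below 0.15 rad and angle between battery's own z axis and vertical below 0.08 rad and contact force between the fingers and battery below 0.3 N and value of joint each of upper_tube, lower_tube below 0.01 m), for 0.2 s.
2. the release button is pressed on the collapsed cap (value of joint button above 0.003 m and value of joint upper_tube below 0.02 m), for 0.05 s.
3. the cap is pulled up to its second stop (value of joint each of upper_tube, lower_tube above 0.066 m), for 0.2 s.
At the end, for the whole second after the job is handed in: Both tubes stand at their stops (each extended over 66 of 70 mm), the cap still, held in the fingers (over 1.5 N); the battery, not touched by the fingers, is home in the socket: shoulder within 3.5 mm in height and 4 mm sideways, turned less than 0.15 rad and tilted less than 0.08 rad (all of step 3 and z of shoulder in the frame of socket between -0.004 and 0.0035 m and horizontal distance between shoulder and socket below 0.004 m and angle between the x axis of battery and the x axis of socket, either way round below 0.15 rad and angle between battery's own z axis and vertical below 0.08 rad and contact force between the fingers and battery below 0.3 N and contact force between the fingers and cap above 1.5 N and linear speed of cap below 0.02 m/s); the arm keeps its last pose, push and grip.
It fails at once if the mug is pushed more than 30 mm or tipped (distance of mug from where it was at the start of the episode above 0.03 m or angle between mug's own z axis and vertical above 0.3 rad).
It fails at once if the jug is pushed more than 30 mm or tipped (distance of jug from where it was at the start of the episode above 0.03 m or angle between jug's own z axis and vertical above 0.3 rad).
It fails at once if the tamper is pushed more than 30 mm or tipped (distance of tamper from where it was at the start of the episode above 0.03 m or angle between tamper's own z axis and vertical above 0.3 rad).
It fails at once if the brush is pushed more than 30 mm (distance of brush from where it was at the start of the episode above 0.03 m).
It also fails if it takes over 51 s, if anything falls off the work surface, if the arm or the gripper's body presses on something with over 40 N, if the wrist force passes 120 N, or if a joint passes its speed limit or range.

ROBOT

A 7-joint arm with a two-finger parallel gripper is mounted at the origin on the work surface. World frame = base frame: x ahead of the robot, y to its left, z up, the work surface at z = 0. Lengths are in mm, angles in rad, forces in N, time in s.
With the tool pointing down it reaches from about 400 to 875 mm from the base axis. Payload 4.4 kg.
Tool frame: the origin (TCP) lies midway between the tips of the shut fingers; the grasp point (between the pads) lies 19 mm behind it (ctrl.pinch_z is the distance from the TCP to the grasp point, in mm); z points along the fingers, y is the line along which they close (so a half turn about z gives the same grasp; the last joint's range is limited). The gripper opens to 85 mm and grips with 20 to 120 N. Pads are 22 mm wide; open, the fingers measure 114 mm over their backs; the gripper's body (76 mm by 85 mm) begins 54 mm behind the grasp point. The pads swing forward as they close: fully open they stand 13 mm farther back than shut.
Start: joints at [1.05, 0.628, 0.038, 1.517, -0.027, 0.996, -0.02], TCP at [285.562, -583.928, 231.313] pointing down, gripper open.
Joint ranges: [-3.06, 3.06], [-0.37, 2.12], [-1.25, 1.32], [0.18, 2.47], [-1.1, 4.24], [0.23, 1.98], [-2.94, 2.94]. Speed limits (rad/s): [2.57, 2.57, 3.14, 3.14, 3.14, 3.14, 3.14].

INTERFACE

Orientations are given as [roll, pitch, yaw] about the fixed x, y, z axes, in that order (R = Rz(yaw) Ry(pitch) Rx(roll)).
In Python, from cell import read_state, cams, order, ctrl gives the robot as it stands.
- The arm moves only by the tool move_arm, never from a script. Its argument "targets" is text: rows parted by semicolons, each of 7 numbers parted by spaces: the gripper's target within -1 to 1 (fully open at 1, half-way at 0, shut at -1), then the shift along the tool's x, y, z in cm, then the turn, a rotation vector about the tool's x, y, z in degrees. A call has 1 to 5 rows; each row shifts and turns the commanded pose from where the row before left it, along the tool's axes as they then stand; what a row does not reach is not made up. A row lasts 1/12 s, in which the tool goes at most 41.7 mm and 7.16 degrees, less where a joint would pass 70% of its speed; a pose out of reach is approached as far as the arm can. A call with a gripper value outside its range is refused whole. The fingers move at their own pace and stop on an object; the grip force is fixed at half the most. Time passes only in rows, so rows that do not move let the fingers close. It gives the time, the measured TCP pose, the force, the opening and the grip force at its end, in the units of the state.
- read_state(): the state, without advancing time (a new reading comes with each control period).
- cams.get_image(name): name is "side" or "top"; returns a dict with "color" (480x640x3 uint8, red, green, blue), "fovy" (degrees; the focal length in pixels is half the picture's height over the tangent of half this angle, whatever the lens; pixels are square), "cx", "cy" (the principal point, pixels), "k1" (the pictures are not rectified: a ray, as slopes to the right and down, at radius r is drawn at 1 + k1 r^2 times it, then the intrinsics apply), "rvec" (rotation vector, rad) and "tvec" (3), from world to camera coordinates, as OpenCV has them. Camera axes: x right, y down, z forward; pixel columns grow to the right and rows downward; lengths in mm; the calibration is good to about 2 mm. A picture is of the moment at which its call begins. There is no depth.
- order.finish_job(): hands the job in; it is judged then, once.
The state is a dict: "clock": time; "qpos": joint angles; "qd": joint speeds; "tau": joint torques, N m; "eef_pos": TCP position; "tool_rot": TCP orientation; "force": force on the tool from outside, world axes, zero at the start; "torque": the same for the moment, N m; "width": finger opening in mm; "gripper_force": force on a finger pad.
Only numpy, scipy, OpenCV 4.12 (cv2) and the standard library are available. Lean on these libraries where they do the work, as an engineer would, in place of code of your own. Each camera call takes 0.05 s, during which the arm holds its last target. There are 200 camera calls.

## Working session

There is one attempt and no reset: what is moved stays moved. The work goes in short steps, Python scripts to look and compute and a tool call to move; the robot and the scene stay as the last step left them, time stands still between calls to the robot, and variables do not carry over. Pictures are saved under pics/ and viewed, at most 10 in all, crops included, and the job is handed in when it is done.

Besides the shell and the picture viewer there is one more tool, called as name(argument=value, ...) on one line, values as JSON. move_arm: Moves the arm, as the interface text tells. Its arguments: {"type":"object","properties":{"targets":{"type":"string"}},"required":["targets"]}

```bash
mkdir -p pics; ls
cat > h.py <<'E'
import numpy as np, cv2
from cell import read_state, cams, order, ctrl
def grab(n,f):
    im=cams.get_image(n); cv2.imwrite(f,cv2.cvtColor(im["color"],cv2.COLOR_RGB2BGR)); 
    return im
def K(im):
    f=240/np.tan(np.radians(im["fovy"])/2); return f
def ray(im,u,v):
    f=K(im); d=np.array([(u-im["cx"])/f,(v-im["cy"])/f]); s=d.copy()
    for _ in range(30): s=d/(1+im["k1"]*(s@s))
    R=cv2.Rodrigues(np.array(im["rvec"],float))[0]; t=np.array(im["tvec"],float).ravel()
    return -R.T@t, R.T@np.array([s[0],s[1],1])
def onz(im,u,v,z):
    c,d=ray(im,u,v); return c+d*(z-c[2])/d[2]
def proj(im,p):
    R=cv2.Rodrigues(np.array(im["rvec"],float))[0]; q=R@np.array(p,float)+np.array(im["tvec"],float).ravel()
    s=q[:2]/q[2]; s=s*(1+im["k1"]*(s@s)); return s*K(im)+[im["cx"],im["cy"]]
E
python3 - <<'E'
from h import *
import pickle
for n in("top","side"):
    im=grab(n,f"pics/{n}0.png"); pickle.dump(im,open(n+"0.pkl","wb")); print(n,{k:v for k,v in im.items() if k!="color"}, ray(im,320,240))
print(read_state(), ctrl.pinch_z)
E
```

```text
pics
top {'fovy': 56.702246307352404, 'cx': 321.85921829865595, 'cy': 239.58224920668783, 'k1': 0.016479204471622138, 'rvec': array([ 2.18150052, -2.11754938,  0.1509078 ]), 'tvec': array([-23.67210232, 590.10820811, 979.51874963])} (array([ 448.98901841,   -7.17312448, 1051.95173569]), array([ 0.13764248,  0.00519295, -0.99047763]))
side {'fovy': 46.14166263497483, 'cx': 316.54418376111926, 'cy': 242.48489203734792, 'k1': 0.01513259081325339, 'rvec': array([ 2.1664893 , -0.73648824,  0.36132957]), 'tvec': array([-470.19307519,  294.09342708,  989.48687397])} (array([  10.95839791, -736.22118371,  862.85284246]), array([ 0.48490804,  0.60218928, -0.63426282]))
{'clock': 0.1, 'qpos': array([ 1.05025293,  0.62925275,  0.03843038,  1.51826405, -0.02700111,
        0.99629828, -0.01997529]), 'qd': array([ 0.00012541, -0.0025231 ,  0.0008188 , -0.00136438, -0.00016845,
       -0.00050541, -0.00016254]), 'tau': array([ 3.73228948e-03, -5.64526749e+01,  1.23078257e+00, -1.93971455e+01,
        1.13634719e-02,  5.45692761e-03,  6.10291337e-07]), 'eef_pos': array([ 285.2911449 , -583.42458755,  230.48261615]), 'tool_rot': array([-3.13988764e+00,  7.63179415e-06,  4.54779228e-01]), 'force': array([-0.0641944 ,  0.51537515, -0.17080576]), 'torque': array([ 0.00583704, -0.00931158, -0.03536222]), 'gripper_force': 0.0, 'width': 85.524252563798} 18.700000000000003
```

View pics/top0.png

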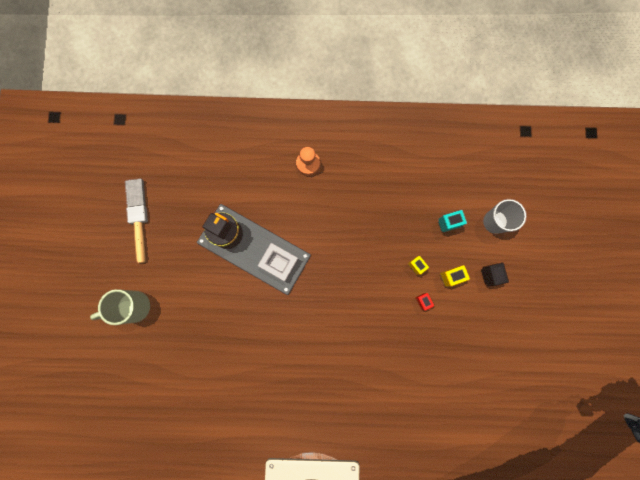

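View pics/side0.png

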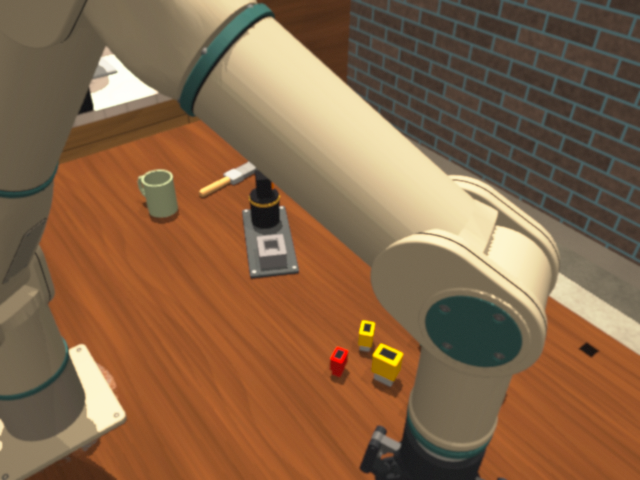

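The top view shows the battery (larger yellow) at (457,276), the socket block at (278,262), the cap at (219,225) with its orange mark to the upper right, and the plate corners. Next I'll enlarge both areas and compute masks.

Run:
```python
from h import *
import pickle
im=pickle.load(open("top0.pkl","rb")); c=im["color"]
a=cv2.resize(c[250:300,400:490],None,fx=8,fy=8,interpolation=cv2.INTER_NEAREST)[:, :400+320]
b=cv2.resize(c[195:300,190:320],None,fx=4,fy=4,interpolation=cv2.INTER_NEAREST)
a=a[:,280:720]  # cols 435..490
o=np.zeros((430,800,3),np.uint8); o[:400,:280]=a[:, :280]; o[:420,280:800]=b[:420]
cv2.imwrite("pics/crop.png",cv2.cvtColor(o,cv2.COLOR_RGB2BGR))
hsv=cv2.cvtColor(c,cv2.COLOR_RGB2HSV)
y=cv2.inRange(hsv,(24,150,80),(34,255,255))
cs,_=cv2.findContours(y,cv2.RETR_EXTERNAL,cv2.CHAIN_APPROX_NONE)
for k in cs:
    if cv2.contourArea(k)>60:
        r=cv2.minAreaRect(k); bx=cv2.boxPoints(r); print(r)
        P=np.array([onz(im,*p,70)[:2] for p in bx]); print(P.mean(0),[np.linalg.norm(P[i]-P[i-1]) for i in(1,2)],[np.degrees(np.arctan2(*(P[i]-P[i-1])[::-1])) for i in (1,2)])
# plate bolts / orange
o=cv2.inRange(hsv,(8,180,150),(20,255,255))[195:260,190:250]
print("orange",[(cv2.moments(k)['m10']/max(1e-6,cv2.moments(k)['m00'])+190,cv2.moments(k)['m01']/max(1e-6,cv2.moments(k)['m00'])+195,cv2.contourArea(k)) for k in cv2.findContours(o,0,1)[0] if cv2.contourArea(k)>3])
s=pickle.load(open("side0.pkl","rb"))
```

```text
((457.2371826171875, 275.27734375), (15.378437995910645, 20.419147491455078), 70.01689147949219)
[ 516.1221425  -306.59719455] [np.float64(45.634868144115956), np.float64(33.40462250245715)] [np.float64(-68.51161623295603), np.float64(-160.71271575441494)]
((419.34423828125, 264.7131042480469), (15.87657356262207, 11.651357650756836), 50.194427490234375)
[ 536.91311737 -223.27003756] [np.float64(26.223983464460105), np.float64(34.635661188759705)] [np.float64(-49.0339298861102), np.float64(-139.70575801505626)]
orange [(218.68650793650792, 217.28174603174602, 42.0)]
```

View pics/crop.png

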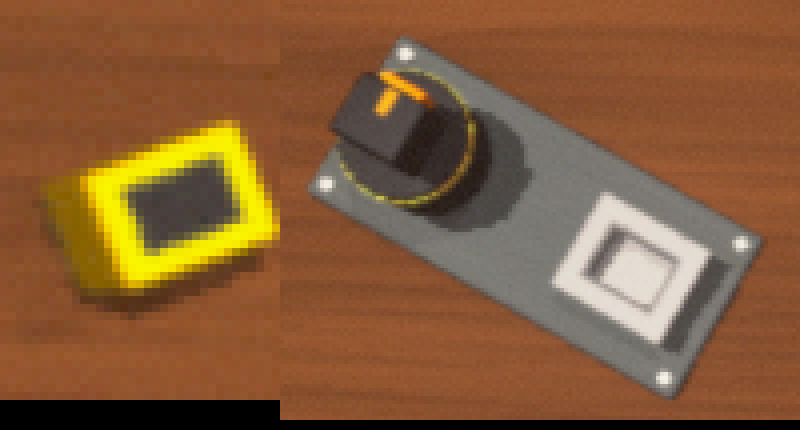

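The crop shows the battery's top face clearly. It also shows the four plate bolts near crop (404,53), (325,184), (741,243) and (664,378), and the light socket block around (632,268). The orange mark lies on the upper-right side of the cap.

Run:
```python
from h import *
import pickle
im=pickle.load(open("top0.pkl","rb")); c=im["color"]
hsv=cv2.cvtColor(c,cv2.COLOR_RGB2HSV)
def rect(k,z,l):
    bx=cv2.boxPoints(cv2.minAreaRect(k)); P=np.array([onz(im,*p,z)[:2] for p in bx]); print(l,P.mean(0).round(1),[(np.linalg.norm(P[i]-P[i-1]).round(1),np.degrees(np.arctan2(*(P[i]-P[i-1])[::-1])).round(1)) for i in (1,2,3,4%4)])
y=cv2.inRange(hsv,(24,150,170),(34,255,255)); y[:, :435]=0
k=max(cv2.findContours(y,0,1)[0],key=cv2.contourArea); rect(k,70,"batt")
m=y*0; cv2.drawContours(m,[k],-1,255,-1); M=cv2.moments(m,True); print(onz(im,M['m10']/M['m00'],M['m01']/M['m00'],70))
d=m&~y; M=cv2.moments(d,True); print("dark",onz(im,M['m10']/M['m00'],M['m01']/M['m00'],70))
g=c.min(2).astype(float)
B=[]
for X,Y in [(404,53),(325,184),(664,378),(741,243)]:
    u,v=190+(X-280)//4,195+Y//4
    w=np.clip(g[v-4:v+5,u-4:u+5]-150,0,None); yy,xx=np.mgrid[v-4:v+5,u-4:u+5]
    B.append(onz(im,(w*xx).sum()/w.sum(),(w*yy).sum()/w.sum(),10)[:2])
B=np.array(B); print(B.round(1),B.mean(0)); 
e=[B[0]-B[3],B[1]-B[2],B[0]-B[1],B[3]-B[2]]; print([(np.linalg.norm(q).round(1),np.degrees(np.arctan2(q[1],q[0])).round(1)) for q in e])
w=cv2.inRange(c,(150,140,135),(255,255,255)); w[:, :255]=0;w[:,302:]=0;w[:240]=0;w[284:]=0
k=max(cv2.findContours(w,0,1)[0],key=cv2.contourArea); rect(k,46,"sock")
m=w*0; cv2.drawContours(m,[k],-1,255,-1); M=cv2.moments(m,True); print(onz(im,M['m10']/M['m00'],M['m01']/M['m00'],46))
print("orange@146",onz(im,218.7,217.3,146))
```

```text
batt [ 516.1 -306.6] [(np.float64(45.6), np.float64(-68.5)), (np.float64(33.4), np.float64(-160.7)), (np.float64(45.4), np.float64(111.4)), (np.float64(33.3), np.float64(19.7))]
[ 515.96464472 -306.50078235   70.        ]
dark [ 516.22462632 -306.89853204   70.        ]
[[663.7 236.8]
 [584.1 278.8]
 [476.2  75. ]
 [555.9  33.1]] [569.96189242 155.94095146]
[(np.float64(230.4), np.float64(62.1)), (np.float64(230.6), np.float64(62.1)), (np.float64(90.0), np.float64(-27.8)), (np.float64(90.1), np.float64(-27.7))]
sock [537.1  93.9] [(np.float64(62.0), np.float64(-27.1)), (np.float64(72.1), np.float64(-118.0)), (np.float64(61.7), np.float64(152.4)), (np.float64(71.6), np.float64(62.2))]
[536.90126145  93.79806389  46.        ]
orange@146 [615.98096657 208.3768     146.        ]
```

move_arm(targets="1 0 0 0 0 0 -7.05; 1 0 0 0 0 0 -7.05; 1 0 0 0 0 0 -7.05; 1 0 0 0 0 0 -7.05; 1 0 0 0 0 0 -7.05")

```text
clock: 0.52
eef_pos: [285.4, -583.6, 230.8]
tool_rot: [-3.141, -0.001, 1.076]
force: [0.1, 0.4, -0.1]
width: 85.4
gripper_force: 0.0
```

move_arm(targets="1 0 0 0 0 0 -7.05; 1 0 0 0 0 0 -7.05; 1 0 0 0 0 0 -7.05; 1 0 0 0 0 0 -7.05; 1 0 0 0 0 0 -7.05")

```text
clock: 0.93
eef_pos: [285.3, -583.7, 230.8]
tool_rot: [-3.141, -0.001, 1.691]
force: [-0.5, 0.3, -0.3]
width: 85.9
gripper_force: 0.0
```

move_arm(targets="1 0 0 0 0 0 -7.05; 1 0 0 0 0 0 -7.05; 1 1.77 3.13 0 0 0 0; 1 1.77 3.13 0 0 0 0; 1 1.77 3.13 0 0 0 0")

```text
clock: 1.35
eef_pos: [354.5, -500.3, 230.7]
tool_rot: [3.142, -0.001, 1.929]
force: [1.1, 0.1, -0.4]
width: 85.5
gripper_force: 0.0
```

move_arm(targets="1 1.77 3.13 0 0 0 0; 1 1.77 3.13 0 0 0 0; 1 1.77 3.13 0 0 0 0; 1 1.77 3.13 0 0 0 0; 1 1.77 3.13 0 0 0 0")

```text
clock: 1.77
eef_pos: [470.5, -361.6, 231.0]
tool_rot: [-3.141, -0.001, 1.931]
force: [0.1, -0.5, -0.0]
width: 85.2
gripper_force: 0.0
```

move_arm(targets="1 1.77 3.13 0 0 0 0; 1 1.77 3.13 0 0 0 0; 1 0 0 0 0 0 0; 1 0 0 0 0 0 0; 1 0 0 0 0 0 0")

```text
clock: 2.18
eef_pos: [515.3, -308.3, 230.9]
tool_rot: [-3.14, -0.0, 1.931]
force: [0.3, -0.1, -0.3]
width: 85.4
gripper_force: 0.0
```

move_arm(targets="1 0.13 0.13 4 0 0 0; 1 0 0 4 0 0 0; 1 0 0 3 0 0 0; 1 0 0 2 0 0 0; 1 0 0 1.5 0 0 0")

```text
clock: 2.6
eef_pos: [513.7, -307.9, 83.5]
tool_rot: [-3.138, -0.002, 1.928]
force: [-0.5, 0.4, 0.6]
width: 85.3
gripper_force: 0.0
```

move_arm(targets="1 0 0 1.5 0 0 0; 1 0 0 1.5 0 0 0; 1 0 0 1.5 0 0 0; 1 0 0 0.8 0 0 0; 1 0 0 0 0 0 0")

```text
clock: 3.02
eef_pos: [514.3, -307.3, 31.4]
tool_rot: [-3.138, -0.002, 1.929]
force: [-1.5, 1.1, 0.9]
width: 85.5
gripper_force: 0.0
```

move_arm(targets="-1 0 0 0 0 0 0; -1 0 0 0 0 0 0; -1 0 0 0 0 0 0; -1 0 0 0 0 0 0; -1 0 0 0 0 0 0")

```text
clock: 3.43
eef_pos: [517.1, -306.7, 34.2]
tool_rot: [3.141, 0.001, 1.931]
force: [-1.4, -0.1, 2.7]
width: 33.5
gripper_force: 59.3
```

move_arm(targets="-1 0 0 0 0 0 0; -1 0 0 0 0 0 0; -1 0 0 0 0 0 0; -1 0 0 0 0 0 0; -1 0 0 0 0 0 0")

```text
clock: 3.85
eef_pos: [517.1, -306.7, 34.2]
tool_rot: [3.141, 0.001, 1.931]
force: [-1.6, -0.6, 6.2]
width: 33.3
gripper_force: 59.6
```

move_arm(targets="-1 0 0 -1.5 0 0 0; -1 0 0 -3 0 0 0; -1 0 0 -3 0 0 0; -1 0 0 -2.5 0 0 6.93; -1 0 0 0 0 0 6.93")

```text
clock: 4.27
eef_pos: [519.8, -307.4, 138.2]
tool_rot: [3.134, 0.004, 1.684]
force: [1.2, 0.1, -2.4]
width: 33.3
gripper_force: 60.1
```

move_arm(targets="-1 0 0 0 0 0 6.93; -1 0 0 0 0 0 6.93; -1 0 0 0 0 0 6.93; -1 0 0 0 0 0 6.93; -1 0 0 0 0 0 6.93")

```text
clock: 4.68
eef_pos: [516.5, -305.8, 133.0]
tool_rot: [-3.141, -0.0, 1.079]
force: [0.7, -0.1, -2.2]
width: 33.5
gripper_force: 60.1
```

move_arm(targets="-1 2 -0.93 0 0 0 0; -1 3.3 -1.54 0 0 0 0; -1 3.3 -1.54 0 0 0 0; -1 3.3 -1.54 0 0 0 0; -1 3.3 -1.54 0 0 0 0")

```text
clock: 5.1
eef_pos: [524.7, -136.9, 133.1]
tool_rot: [-3.141, -0.0, 1.084]
force: [1.6, -0.2, -1.4]
width: 33.4
gripper_force: 60.1
```

move_arm(targets="-1 3.3 -1.54 0 0 0 0; -1 3.3 -1.54 0 0 0 0; -1 3.3 -1.54 0 0 0 0; -1 3.3 -1.54 0 0 0 0; -1 3.3 -1.54 0 0 0 0")

```text
clock: 5.52
eef_pos: [533.6, 45.1, 133.1]
tool_rot: [-3.141, 0.0, 1.085]
force: [0.9, -0.2, -1.9]
width: 33.7
gripper_force: 60.1
```

move_arm(targets="-1 3 -1.4 0 0 0 0; -1 1.5 -0.7 0 0 0 0; -1 0 0 0 0 0 0; -1 0 0 0 0 0 0; -1 0 0 0 0 0 0")

```text
clock: 5.93
eef_pos: [536.2, 91.5, 133.1]
tool_rot: [-3.141, 0.001, 1.084]
force: [0.2, 0.0, -2.5]
width: 33.2
gripper_force: 60.0
```

Run:
```python
from h import *
import pickle
for n in("top","side"):
    im=grab(n,f"pics/{n}1.png"); pickle.dump(im,open(n+"1.pkl","wb"))
s=read_state();print(s["eef_pos"],s["tool_rot"],s["force"])
a=cv2.imread("pics/top1.png")[150:350,150:380]; b=cv2.imread("pics/side1.png")[130:330,150:350]
o=np.hstack([cv2.resize(a,(460,400)),cv2.resize(b,(340,340))[:340] if 0 else cv2.resize(b,(340,400))]); cv2.imwrite("pics/c1.png",o)
```

```text
[536.44258767  90.78921412 133.20057581] [3.14145267e+00 1.15915190e-03 1.08206712e+00] [-0.01235065 -0.57186851 -3.28417163]
```

View pics/c1.png

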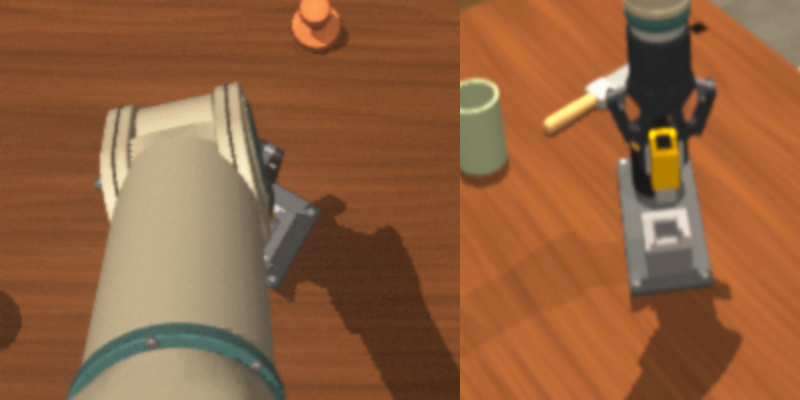

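The side view shows the battery held upright above the socket, with its yellow top around crop (663,143) and the socket mouth at (667,235). I'll measure both in this view.

Run:
```python
from h import *
import pickle
im=pickle.load(open("side1.pkl","rb")); c=im["color"]; hsv=cv2.cvtColor(c,cv2.COLOR_RGB2HSV)
p=[proj(im,(536.4,90.8,z)) for z in(169,99,121)]; q=proj(im,(537.2,94,46)); print("pred",p,q)
y=cv2.inRange(hsv,(20,150,60),(34,255,255)); y[:,:240]=0; y[:,300:]=0
k=max(cv2.findContours(y,0,1)[0],key=cv2.contourArea); print("yellow bbox",cv2.boundingRect(k),cv2.minAreaRect(k))
# lower corners of yellow block predicted
ax=np.array([.884,-.467,0]);ay=np.array([.467,.884,0])
for z in(121,169):
  print(z,[proj(im,np.array([536.4,90.8,z])+sx*17*ax+sy*23*ay).round(1).tolist() for sx,sy in((-1,-1),(1,-1),(1,1),(-1,1))])
print("sock",[proj(im,np.array([537.2,94,46])+sx*30*ax+sy*35*ay).round(1).tolist() for sx,sy in((-1,-1),(1,-1),(1,1),(-1,1))])
print("hole",[proj(im,np.array([537.2,94,46])+sx*15*ax+sy*20*ay).round(1).tolist() for sx,sy in((-1,-1),(1,-1),(1,1),(-1,1))])
a=c[180:270,225:305]; cv2.imwrite("pics/c2.png",cv2.cvtColor(cv2.resize(a,None,fx=6,fy=6,interpolation=cv2.INTER_NEAREST),cv2.COLOR_RGB2BGR))
```

```text
pred [array([269.07070892, 200.67272307]), array([270.42553626, 226.72910855]), array([270.01072751, 218.74539781])] [270.87886395 244.37669235]
yellow bbox (260, 193, 19, 32) ((269.3999938964844, 208.30001831054688), (30.892921447753906, 17.024324417114258), 85.2363510131836)
121 [[263.3, 225.9], [279.1, 224.4], [276.5, 211.8], [261.1, 213.2]]
169 [[262.1, 207.8], [278.4, 206.2], [275.8, 193.8], [260.0, 195.2]]
sock [[259.1, 255.8], [286.1, 252.9], [282.1, 233.5], [256.2, 236.1]]
hole [[265.2, 250.7], [278.6, 249.3], [276.4, 238.2], [263.4, 239.5]]
```

View pics/c2.png

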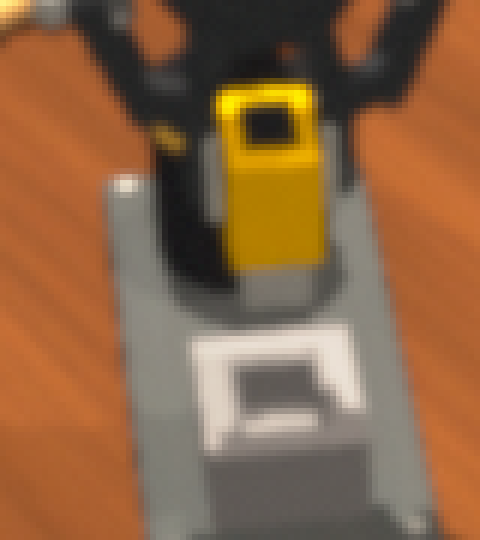

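The block edges match their predicted positions within about 0.5 px, so only small corrections are left before lowering to just above the mouth.

move_arm(targets="-1 0.28 -0.04 1 0 0 0; -1 0 0 2 0 0 0; -1 0 0 1.5 0 0 0; -1 0 0 0.3 0 0 0; -1 0 0 0 0 0 0")

```text
clock: 6.45
eef_pos: [536.5, 94.5, 83.9]
tool_rot: [-3.139, 0.002, 1.084]
force: [-0.5, 0.1, -1.7]
width: 33.2
gripper_force: 60.0
```

move_arm(targets="-1 0 0 0 0 0 0; -1 0 0 0 0 0 0; -1 0 0 0 0 0 0")

```text
clock: 6.7
eef_pos: [538.2, 95.4, 86.2]
tool_rot: [3.14, -0.001, 1.084]
force: [0.3, 1.0, -1.0]
width: 33.2
gripper_force: 60.0
```

Run:
```python
from h import *
im=grab("side","pics/side2.png"); c=im["color"]; s=read_state(); t=s["eef_pos"]; print(t,s["tool_rot"],s["force"])
ax=np.array([.884,-.467,0]);ay=np.array([.467,.884,0])
for z in(22,70):
  print(z,[((proj(im,np.array([t[0],t[1],t[2]-34.2+z])+sx*17*ax+sy*23*ay)-[225,180])*6).round(0).tolist() for sx,sy in((-1,-1),(1,-1),(1,1),(-1,1))])
print("foot",[((proj(im,np.array([t[0],t[1],t[2]-34.2])+sx*13*ax+sy*18*ay)-[225,180])*6).round(0).tolist() for sx,sy in((-1,-1),(1,-1))])
a=c[180:270,225:305]; cv2.imwrite("pics/c3.png",cv2.cvtColor(cv2.resize(a,None,fx=6,fy=6,interpolation=cv2.INTER_NEAREST),cv2.COLOR_RGB2BGR))
```

```text
[538.14416477  95.44582455  86.10532217] [ 3.14031488e+00 -1.05431654e-03  1.08438784e+00] [ 0.1382418   0.22212034 -1.7482269 ]
22 [[233.0, 369.0], [325.0, 360.0], [310.0, 284.0], [220.0, 292.0]]
70 [[226.0, 265.0], [321.0, 256.0], [306.0, 181.0], [214.0, 190.0]]
foot [[245.0, 405.0], [315.0, 398.0]]
```

View pics/c3.png

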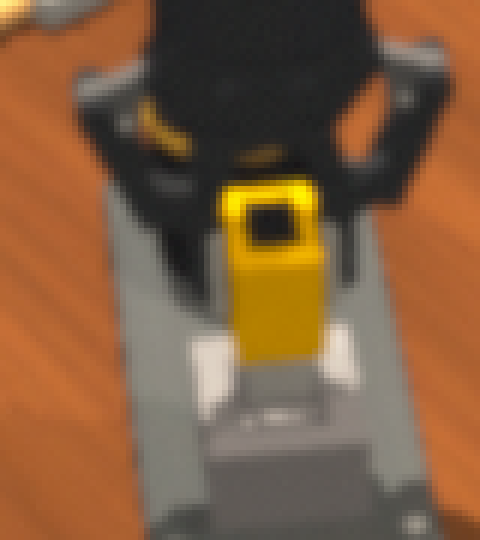

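The block sits about 1.5–2 mm too far along +y of the lantern: its bottom edge is at crop row 362 against 369 predicted. I'll shift back 2 mm and lower slowly.

move_arm(targets="-1 -0.2 0.02 0 0 0 0; -1 0 0 0 0 0 0; -1 0 0 0.3 0 0 0; -1 0 0 0.3 0 0 0; -1 0 0 0.2 0 0 0")

```text
clock: 7.17
eef_pos: [536.6, 93.6, 76.9]
tool_rot: [-3.141, 0.0, 1.085]
force: [-0.2, -0.5, -1.2]
width: 33.5
gripper_force: 60.0
```

move_arm(targets="-1 0 0 0.2 0 0 0; -1 0 0 0.2 0 0 0; -1 0 0 0 0 0 0; -1 0 0 0 0 0 0")

```text
clock: 7.5
eef_pos: [536.7, 93.5, 73.1]
tool_rot: [-3.141, 0.0, 1.085]
force: [-0.5, 0.2, -2.3]
width: 33.6
gripper_force: 60.0
```

move_arm(targets="-1 0 0 0.4 0 0 0; -1 0 0 0.4 0 0 0; -1 0 0 0.3 0 0 0; -1 0 0 0.1 0 0 0; -1 0 0 0 0 0 0")

```text
clock: 7.92
eef_pos: [536.4, 93.5, 60.9]
tool_rot: [-3.141, 0.001, 1.085]
force: [-0.1, -1.1, -2.3]
width: 33.5
gripper_force: 60.0
```

move_arm(targets="-1 0 0 0.15 0 0 0; -1 0 0 0.15 0 0 0; -1 0 0 0.1 0 0 0; -1 0 0 0 0 0 0")

```text
clock: 8.25
eef_pos: [536.9, 93.6, 58.2]
tool_rot: [3.141, -0.0, 1.085]
force: [-2.5, 0.3, 6.9]
width: 32.9
gripper_force: 60.9
```

move_arm(targets="1 0 0 -0.1 0 0 0; 1 0 0 0 0 0 0; 1 0 0 0 0 0 0; 1 0 0 0 0 0 0; 1 0 0 0 0 0 0")

```text
clock: 8.67
eef_pos: [536.8, 93.6, 58.3]
tool_rot: [3.142, -0.0, 1.085]
force: [0.2, -0.5, -0.2]
width: 85.5
gripper_force: 0.0
```

move_arm(targets="1 0 0 0 0 0 0; 1 0 0 -1 0 0 0; 1 0 0 -2 0 0 0; 1 0 0 -4 0 0 0; 1 0 0 -4 0 0 0")

```text
clock: 9.08
eef_pos: [535.5, 93.3, 169.1]
tool_rot: [-3.139, 0.002, 1.085]
force: [2.3, 0.1, 0.0]
width: 85.3
gripper_force: 0.0
```

move_arm(targets="1 0 0 -3 0 0 0; 1 0 0 -1 0 0 0; 1 0 0 0 0 0 0; 1 0 0 0 0 0 0")

```text
clock: 9.42
eef_pos: [536.5, 93.5, 208.5]
tool_rot: [3.141, -0.0, 1.085]
force: [0.7, -1.0, -0.0]
width: 85.2
gripper_force: 0.0
```

Run:
```python
from h import *
im=grab("side","pics/side3.png"); c=im["color"]; s=read_state(); print(s["eef_pos"],s["tool_rot"],s["width"])
ax=np.array([.884,-.467,0]);ay=np.array([.467,.884,0])
for z in(46,94):
  print(z,[((proj(im,np.array([537.2,94,z])+sx*17*ax+sy*23*ay)-[225,150])*5).round(0).tolist() for sx,sy in((-1,-1),(1,-1),(1,1),(-1,1))])
a=c[150:270,205:325]; cv2.imwrite("pics/c4.png",cv2.cvtColor(cv2.resize(a,None,fx=5,fy=5,interpolation=cv2.INTER_NEAREST),cv2.COLOR_RGB2BGR))
```

```text
[535.7717912   93.35320035 207.41419627] [-3.14011289e+00  1.24091933e-03  1.08468314e+00] 86.01076351601664
46 [[197.0, 508.0], [273.0, 501.0], [261.0, 436.0], [187.0, 444.0]]
94 [[192.0, 424.0], [270.0, 417.0], [257.0, 353.0], [181.0, 361.0]]
```

View pics/c4.png

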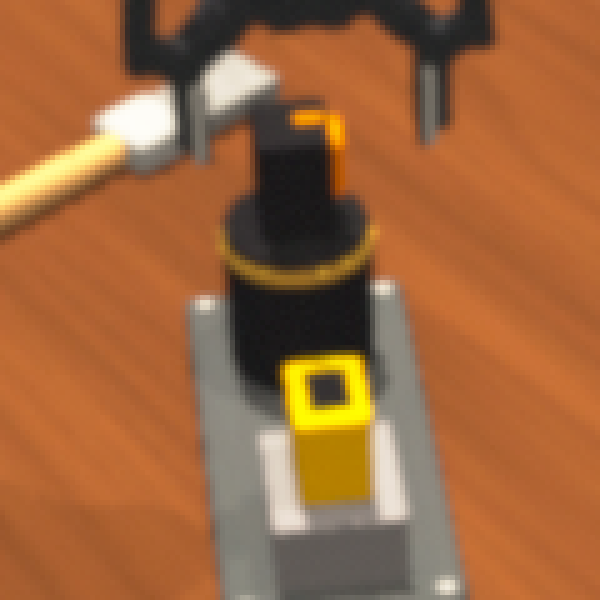

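The battery is seated: its corners match the predicted home corners within about 1 px, and the fingers are clear. On to the cap.

move_arm(targets="1 2 0.05 0 0 0 0; 1 4 0 0 0 0 0; 1 4 0 0 0 0 0; 1 3 0 0 0 0 0; 1 1.05 0 0 0 0 0")

```text
clock: 9.88
eef_pos: [602.6, 223.5, 205.5]
tool_rot: [-3.138, -0.001, 1.09]
force: [-0.1, 0.9, 0.3]
width: 85.7
gripper_force: 0.0
```

move_arm(targets="1 0 0 0 0 0 0; 1 0 0 0 0 0 0; 1 0 0 0 0 0 0; 1 0 0 2 0 0 0")

```text
clock: 10.22
eef_pos: [604.9, 215.7, 191.3]
tool_rot: [3.137, -0.003, 1.082]
force: [1.3, -0.0, 0.4]
width: 85.6
gripper_force: 0.0
```

move_arm(targets="1 0 0 2 0 0 0; 1 0 0 2 0 0 0; 1 0 0 2 0 0 0; 1 0 0 1.5 0 0 0; 1 0 0 0.8 0 0 0")

```text
clock: 10.63
eef_pos: [601.2, 214.4, 103.3]
tool_rot: [-3.14, 0.004, 1.082]
force: [0.3, 0.9, -0.2]
width: 85.3
gripper_force: 0.0
```

move_arm(targets="1 0 0 0 0 0 0; 1 0 0 0 0 0 0; 1 0 0 0 0 0 0")

```text
clock: 10.88
eef_pos: [603.6, 217.1, 106.5]
tool_rot: [3.14, -0.001, 1.084]
force: [0.1, -0.5, 0.5]
width: 85.7
gripper_force: 0.0
```

move_arm(targets="-1 0 0 0 0 0 0; -1 0 0 0 0 0 0; -1 0 0 0 0 0 0; -1 0 0 0 0 0 0; -1 0 0 0 0 0 0")

```text
clock: 11.3
eef_pos: [603.0, 217.9, 106.4]
tool_rot: [3.141, -0.001, 1.085]
force: [-3.1, -0.6, 6.4]
width: 35.7
gripper_force: 61.0
```

move_arm(targets="-1 0 0 0 0 0 0; -1 0 0 0 0 0 0; -1 0 0 0 0 0 0")

```text
clock: 11.55
eef_pos: [602.9, 218.0, 106.4]
tool_rot: [3.141, -0.001, 1.085]
force: [-1.8, 0.6, 5.5]
width: 35.4
gripper_force: 61.2
```

move_arm(targets="-1 0 0 -0.5 0 0 0; -1 0 0 -1 0 0 0; -1 0 0 -1 0 0 0; -1 0 0 -1 0 0 0; -1 0 0 -1 0 0 0")

```text
clock: 11.97
eef_pos: [602.9, 217.8, 151.5]
tool_rot: [3.141, -0.0, 1.085]
force: [0.3, 1.9, -4.0]
width: 35.5
gripper_force: 60.4
```

move_arm(targets="-1 0 0 -1 0 0 0; -1 0 0 -1 0 0 0; -1 0 0 -1 0 0 0; -1 0 0 -1 0 0 0; -1 0 0 -1 0 0 0")

```text
clock: 12.38
eef_pos: [602.9, 217.7, 201.2]
tool_rot: [3.141, -0.0, 1.085]
force: [1.8, 2.2, -5.3]
width: 35.6
gripper_force: 61.7
```

move_arm(targets="-1 0 0 -1 0 0 0; -1 0 0 -1 0 0 0; -1 0 0 -1 0 0 0; -1 0 0 -0.8 0 0 0; -1 0 0 0 0 0 0")

```text
clock: 12.8
eef_pos: [602.9, 217.7, 240.4]
tool_rot: [3.141, -0.001, 1.085]
force: [0.1, 0.2, -0.9]
width: 35.6
gripper_force: 62.3
```

move_arm(targets="-1 0 0 -0.3 0 0 0; -1 0 0 -0.2 0 0 0; -1 0 0 -0.1 0 0 0; -1 0 0 0 0 0 0; -1 0 0 0 0 0 0")

```text
clock: 13.22
eef_pos: [602.9, 217.7, 244.3]
tool_rot: [-3.142, -0.0, 1.085]
force: [1.1, 1.7, -2.6]
width: 35.5
gripper_force: 61.8
```

move_arm(targets="-1 0 0 -0.15 0 0 0; -1 0 0 -0.1 0 0 0; -1 0 0 -0.1 0 0 0; -1 0 0 0 0 0 0; -1 0 0 0 0 0 0")

```text
clock: 13.63
eef_pos: [602.7, 217.5, 246.7]
tool_rot: [-3.141, 0.001, 1.085]
force: [3.8, 3.4, -14.3]
width: 35.5
gripper_force: 61.6
```

move_arm(targets="-1 0 0 0 0 0 0; -1 0 0 0 0 0 0; -1 0 0 0 0 0 0; -1 0 0 0 0 0 0")

```text
clock: 13.97
eef_pos: [602.7, 217.4, 246.7]
tool_rot: [-3.141, 0.001, 1.085]
force: [3.6, 3.4, -16.6]
width: 35.3
gripper_force: 61.4
```

Run:
```python
from h import *
im=grab("side","pics/side4.png"); cv2.imwrite("pics/c5.png",cv2.resize(cv2.imread("pics/side4.png")[60:280,140:360],None,fx=2.7,fy=2.7))
s=read_state(); print(s["eef_pos"],s["force"],s["gripper_force"])
```

```text
[602.69344632 217.4222353  246.70826012] [  3.74554594   3.66835065 -15.35569697] 61.35216012597084
```

View pics/c5.png

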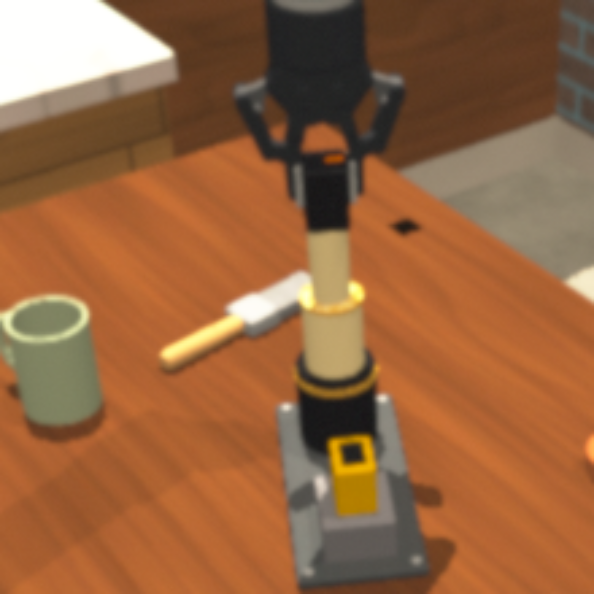

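The picture shows both tubes fully out, with the cap held at about (327,190) and the battery home at (353,475). The 15 N pull confirms the cap is against its second stop.

```bash
python3 -c "
from cell import order; print(order.finish_job())"
```

```text
the job is handed in; nothing more can be done
None
```

The job is handed in with the battery home in the socket and released, and the cap still held at its second stop; the hand-in gave no verdict, and the mug, jug, tamper and brush were not touched.

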